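# Set the valves of a vacuum filtration manifold and start its pump

## Task

Get the three-place vacuum manifold ready and start it: open the valve of each place that has a filter funnel standing on it and shut the valve of the place that only carries a dust cap, turning every lever right home to its stop (in line with its pipe is open, across it is shut). Then press the pump's start button fully down and let go. Leave the funnels and the cap standing as they are, and do not disturb the other things on the bench.

Things in the scene. Friction and masses are not known exactly. Their poses are not given: they have to be found in the camera images.
- valve_1 (a joint): Lever angle of the ball valve in the left (+y) branch, rad. 0 = shut: lever across its branch pipe, pointing left along the header. 1.571 = open: lever in line with its pipe, pointing to the robot side, over the header. It swings level (anticlockwise from above opens) between hard stops at these values and stays where left; about 3 N at the grip turns it.
- lever_1_grip (a point): Middle of the black grip of lever 1; moves with the lever, 62 mm from the stem axis, 115 mm above the bench. The grip is a bar 50 mm long (along the lever), 18 mm wide and 10 mm high. Below it: bench, or when near open the 32 mm header pipe, whose top is 78 mm above the bench.
- stem_1 (a point): Fixed point on the vertical stem axis of valve 1, at the height of the grip (115 mm above the bench). Neighbouring stems are 140 mm apart; from stem 3 to stem 1 is the station's own +y. Valve bodies and pipes are under 90 mm high; a 126 mm high trap bottle stands between branch 3 and the pump.
- place_1 (a point): Centre of the top of the round steel filter support (62 mm across) at the far end of branch 1, 100 mm above the bench and 120 mm straight beyond stem 1. Valve 1 serves this place. A funnel or the dust cap stands here.
- valve_2 (a joint): Lever angle of the ball valve in the middle branch, rad. 0 = shut: lever across its branch pipe, pointing left along the header. 1.571 = open: lever in line with its pipe, pointing to the robot side, over the header. It swings level (anticlockwise from above opens) between hard stops at these values and stays where left; about 3 N at the grip turns it.
- lever_2_grip (a point): Middle of the black grip of lever 2; moves with the lever, 62 mm from the stem axis, 115 mm above the bench. The grip is a bar 50 mm long (along the lever), 18 mm wide and 10 mm high. Below it: bench, or when near open the 32 mm header pipe, whose top is 78 mm above the bench.
- stem_2 (a point): Fixed point on the vertical stem axis of valve 2, at the height of the grip (115 mm above the bench). Neighbouring stems are 140 mm apart; from stem 3 to stem 1 is the station's own +y. Valve bodies and pipes are under 90 mm high; a 126 mm high trap bottle stands between branch 3 and the pump.
- place_2 (a point): Centre of the top of the round steel filter support (62 mm across) at the far end of branch 2, 100 mm above the bench and 120 mm straight beyond stem 2. Valve 2 serves this place. A funnel or the dust cap stands here.
- valve_3 (a joint): Lever angle of the ball valve in the right (-y, pump side) branch, rad. 0 = shut: lever across its branch pipe, pointing left along the header. 1.571 = open: lever in line with its pipe, pointing to the robot side, over the header. It swings level (anticlockwise from above opens) between hard stops at these values and stays where left; about 3 N at the grip turns it.
- lever_3_grip (a point): Middle of the black grip of lever 3; moves with the lever, 62 mm from the stem axis, 115 mm above the bench. The grip is a bar 50 mm long (along the lever), 18 mm wide and 10 mm high. Below it: bench, or when near open the 32 mm header pipe, whose top is 78 mm above the bench.
- stem_3 (a point): Fixed point on the vertical stem axis of valve 3, at the height of the grip (115 mm above the bench). Neighbouring stems are 140 mm apart; from stem 3 to stem 1 is the station's own +y. Valve bodies and pipes are under 90 mm high; a 126 mm high trap bottle stands between branch 3 and the pump.
- place_3 (a point): Centre of the top of the round steel filter support (62 mm across) at the far end of branch 3, 100 mm above the bench and 120 mm straight beyond stem 3. Valve 3 serves this place. A funnel or the dust cap stands here.
- funnel_a: Open stainless filter funnel, 69 mm across the mouth, 87 mm high, on a 62 mm flange, standing loose and upright on one of the three places (which one differs from run to run); origin at the centre of its underside, z up. Not to be moved.
- funnel_b: Open stainless filter funnel, 69 mm across the mouth, 87 mm high, on a 62 mm flange, standing loose and upright on one of the three places (which one differs from run to run); origin at the centre of its underside, z up. Not to be moved.
- cap: Flat steel dust cap with a small knob, 64 mm across, 30 mm high, lying loose on the one place that has no funnel (differs from run to run); origin at the centre of its underside. Not to be moved.
- start (a joint): Travel of the pump's sprung start button, m: 0 = up, 0.012 = fully down on its stop. Spring 3 N at the top of the stroke, 6.6 N at the bottom; springs back when released.
- start_top (a point): Centre of the top of the black round start button (40 mm head) on top of the grey pump at the right end of the manifold, 182 mm above the bench when up; it is pushed straight down. The pump's top is 150 mm above the bench; a low carrying handle, 178 mm high, stands 70 mm behind the button (away from the robot).
- bottle: Bystander: amber reagent bottle, 72 mm across, 145 mm high; origin at the centre of its underside.
- tip_box: Bystander: pipette tip box with clear lid, 82 x 122 x 62 mm high; origin at the centre of its underside.
- tube_rack: Bystander: low orange tube rack with white-capped tubes, 66 x 160 x 38 mm high; origin at the centre of its underside.

How it is judged:
By the outcome, as a careful person would: the job done as asked, in the order asked, and still so for the second after the job is handed in, with the robot touching nothing.
It also fails if it takes over 64 s, if anything falls off the work surface, if the arm or the gripper's body presses on something with over 40 N, if the wrist force passes 120 N, or if a joint passes its speed limit or range.

## Robot

A 6-joint arm with a two-finger parallel gripper is mounted at the origin on the work surface. World frame = base frame: x ahead of the robot, y to its left, z up, the work surface at z = 0. Lengths are in mm, angles in degrees, forces in N, time in s.
With the tool pointing down it reaches from about 375 to 900 mm from the base axis. Payload 3.1 kg.
Tool frame: the origin (TCP) lies on the centre line of the jaws, within the pads' length; the fingertips stand 14 mm ahead of it and the grasp point (between the pads) lies 5 mm behind it; z points along the fingers, y is the line along which they close (so a half turn about z gives the same grasp; the last joint's range is limited). The gripper opens to 85 mm and grips with 20 to 120 N. Pads are 22 mm wide; open, the fingers measure 114 mm over their backs; the gripper's body (76 mm by 85 mm) begins 54 mm behind the grasp point. The pads swing forward as they close: fully open they stand 13 mm farther back than shut.
Start: joints at [55.835, 30.224, 82.088, -0, 67.689, -10.227], TCP at [253.552, 571.234, 245.31] pointing down, gripper open.
Joint ranges: [-176.69, 176.69], [-43.24, 126.21], [12.49, 139.97], [-82, 262], [0, 151.66], [-163.58, 163.58]. Speed limits (degrees/s): [159.86, 159.86, 180, 180, 180, 180].

## Interface

Orientations are given as a 3x3 rotation matrix whose columns are the frame's x, y, z axes.
In Python, from plant import get_obs, get_image, close_job, trace gives the robot as it stands.
- The arm moves only by the tool send_rows, never from a script. Its argument "steps" is a list of rows, each a list of 3 entries, a list of its own where there are three numbers: the shift along the tool's x, y, z as a fraction of full scale, then the turn about the tool's z as a fraction of full scale, then the opening, from 0 (shut) to 1 (fully open). In form: [[[dx, dy, dz], turn, fingers], ...]. A call has 1 to 8 rows; each row is the pose to reach, as a shift and turn from the pose commanded when the call began, along the tool's axes at that moment, turning the shorter way round; what a row does not reach only later rows make up. Full scale, the value 1, is 25 cm for a shift and 180 degrees for a turn. A row lasts 1/10 s, in which the tool goes at most 50 mm and 8.59 degrees, less where a joint would pass 70% of its speed; a pose out of reach is approached as far as the arm can. A call with a number of a shift or a turn outside -1 to 1 is refused whole. A call with a gripper value outside its range is refused whole. The fingers move at their own pace and stop on an object; "force" is the grip in N (left out, the last holds). Time passes only in rows, so rows that repeat a pose let the fingers close. It gives the time, the measured TCP pose, the force, the opening and the grip force at its end, in the units of the state.
- get_obs(): the state, without advancing time (a new reading comes with each control period).
- get_image(name): name is "side" or "top" or "wrist"; returns a dict with "color" (420x560x3 uint8, red, green, blue), "intrinsics" (3x3 intrinsics, pixels), "distortion" ([k1, k2, p1, p2, k3] as OpenCV has them; the pictures are not rectified), "rvec" (rotation vector, rad) and "tvec" (3), from world to camera coordinates, as OpenCV has them. Camera axes: x right, y down, z forward; pixel columns grow to the right and rows downward; lengths in mm; the calibration is good to about 2 mm. A picture is of the moment at which its call begins. There is no depth.
- close_job(): hands the job in; it is judged then, once.
Trained networks look in the newest picture that a camera, given by its name, has taken for a name from the list of things; names that differ only in an ending like _2 or _b are one class to them, and where a whole thing is asked for, a point or a joint stands for the part that bears it (a point fixed in the world has none). Each returns a list of dicts, best first, with "confidence" (0 to 1); they miss things now and then, are a little off and sometimes report something else, mostly with a low value. They report only what shows in the picture. A call takes as long as a camera call.
- trace(thing, camera): "region" (420x560 bool, what is visible of it) and "box" ([left, top, right, bottom] in pixels, round what is visible of it).
The state is a dict: "t": time; "qpos": joint angles; "qd": joint speeds; "effort": joint torques, N m; "eef_pos": TCP position; "eef_rot": TCP orientation; "force": force on the tool from outside, world axes, zero at the start; "torque": the same for the moment, N m; "finger_gap": opening from 0.0 (shut) to 1.0 (fully open); "grasp_force": force on a finger pad.
Only numpy, scipy, OpenCV 4.12 (cv2) and the standard library are available. Lean on these libraries where they do the work, as an engineer would, in place of code of your own. Each camera call takes 0.05 s, during which the arm holds its last target. There are 200 camera calls.

## Working session

There is one attempt and no reset: what is moved stays moved. The work goes in short steps, Python scripts to look and compute and a tool call to move; the robot and the scene stay as the last step left them, time stands still between calls to the robot, and variables do not carry over. Pictures are saved under pics/ and viewed, at most 10 in all, crops included, and the job is handed in when it is done.

Besides the shell and the picture viewer there is one more tool, called after "Request:" as name([rows], argument=value, ...), one row to a line, values as JSON. send_rows: Moves the arm, as the interface text tells. Shift numbers are shares of 25 cm and turn numbers shares of 180 degrees, none past 1 either way. Its arguments: {"type":"object","properties":{"steps":{"type":"array"},"force":{"type":"number"}},"required":["steps"]}

```bash
mkdir -p pics; cat > h.py <<'E'
import numpy as np, cv2
from plant import *
def ray(im,uv):
    K=np.array(im["intrinsics"],float);d=np.array(im["distortion"],float)
    R=cv2.Rodrigues(np.array(im["rvec"],float))[0];t=np.array(im["tvec"],float).reshape(3)
    p=cv2.undistortPoints(np.array(uv,float).reshape(-1,1,2),K,d).reshape(-1,2)
    D=np.c_[p,np.ones(len(p))]@R
    return -R.T@t,D
def atz(im,uv,z):
    C,D=ray(im,uv);return C+D*((z-C[2])/D[:,2])[:,None]
def proj(im,P):
    return cv2.projectPoints(np.array(P,float).reshape(-1,1,3),np.array(im["rvec"],float),np.array(im["tvec"],float),np.array(im["intrinsics"],float),np.array(im["distortion"],float))[0].reshape(-1,2)
E
python3 - <<'E'
from h import *
ims={n:get_image(n) for n in("top","side")}
for n,im in ims.items():
    cv2.imwrite(f"pics/{n}0.png",cv2.resize(im["color"][:,:,::-1],(784,588)))
    print(n,ray(im,[[280,210]]))
    for th in("lever_1_grip","funnel_a","cap","start_top","bottle","tip_box","tube_rack"):
        for r in trace(th,n)[:4]:
            ys,xs=np.nonzero(r["region"]);print(th,round(r["confidence"],2),r["box"],len(xs),xs.mean().round(1),ys.mean().round(1))
o=get_obs();print(o["eef_rot"],o["eef_pos"],o["t"])
E
```

```text
top (array([ 336.22638813,  -27.73907341, 1464.28652784]), array([[ 1.67788266e-01,  4.42642576e-04, -9.85896337e-01]]))
lever_1_grip 0.48 [197.6, 209.7, 215.2, 236.7] 185 206.0 222.7
funnel_a 0.7 [247.2, 150.8, 270.2, 185.3] 560 257.7 167.3
funnel_a 0.65 [197.8, 155.9, 224.6, 182.6] 601 210.4 168.0
cap 0.78 [294.6, 164.0, 315.7, 182.9] 306 304.1 171.7
cap 0.36 [195.2, 167.3, 403.0, 248.2] 8096 323.2 214.0
start_top 0.45 [372.2, 216.6, 386.8, 228.2] 151 380.9 221.4
start_top 0.36 [242.1, 210.9, 261.9, 235.1] 163 250.5 221.9
bottle 0.66 [118.3, 184.4, 150.4, 212.7] 587 134.2 197.9
tip_box 0.82 [86.6, 245.2, 135.8, 282.5] 1240 111.1 260.6
tube_rack 0.81 [399.8, 246.6, 456.4, 270.7] 1115 427.0 258.5
tube_rack 0.27 [287.3, 209.9, 308.1, 233.5] 144 295.8 219.6
side (array([-124.37512427, -848.30970999, 1367.02518491]), array([[ 0.40708171,  0.50651313, -0.76011571]]))
lever_1_grip 0.61 [222.5, 179.2, 251.7, 181.9] 102 237.3 180.1
lever_1_grip 0.33 [220.5, 174.1, 387.9, 311.7] 7288 318.3 244.9
funnel_a 0.63 [290.9, 159.8, 310.4, 189.2] 516 300.7 174.5
funnel_a 0.63 [224.4, 180.9, 249.5, 187.1] 81 234.5 180.2
funnel_a 0.59 [264.7, 140.8, 286.7, 169.5] 504 274.4 154.1
funnel_a 0.52 [245.8, 196.0, 276.2, 207.7] 145 260.5 200.7
cap 0.77 [318.5, 198.6, 340.9, 213.2] 235 328.0 206.2
start_top 0.65 [331.0, 255.1, 346.6, 265.4] 118 339.1 260.0
bottle 0.78 [212.1, 123.9, 230.9, 161.7] 550 220.3 145.2
tip_box 0.88 [149.2, 149.6, 189.7, 182.3] 786 169.9 164.8
tube_rack 0.67 [329.2, 322.9, 384.7, 374.3] 1312 355.0 346.1
[[-9.13981661e-01  4.05755497e-01  1.92852828e-05]
 [ 4.05755497e-01  9.13981656e-01  9.16426184e-05]
 [ 1.95581014e-05  9.15847820e-05 -9.99999996e-01]] [253.53279929 571.25668652 245.34508611] 0.8
```

```bash
python3 - <<'E'
from h import *
im=get_image("top");c=im["color"][140:290,180:470,::-1];cv2.imwrite("pics/topc.png",cv2.resize(c,None,fx=2.75,fy=2.75,interpolation=cv2.INTER_CUBIC))
im=get_image("side");c=im["color"][130:320,200:420,::-1];cv2.imwrite("pics/sidec.png",cv2.resize(c,None,fx=3,fy=3,interpolation=cv2.INTER_CUBIC))
E
```

```text
(no output)
```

View pics/topc.png

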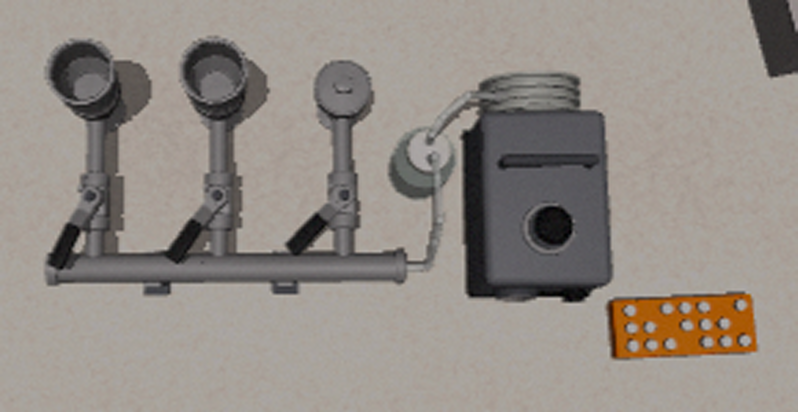

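View pics/sidec.png

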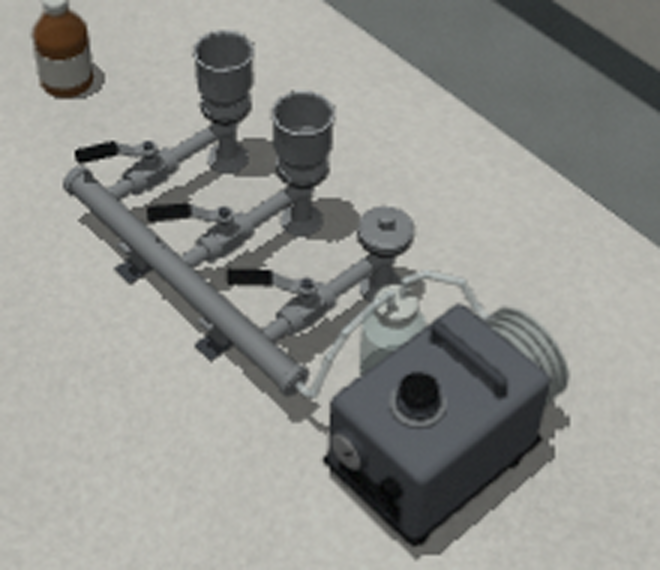

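The top view shows funnels on places 1 and 2 and the cap on place 3. All three levers stand part-way: stems at crop (91,196), (218,195), (344,195), grips at (65,243), (186,240), (308,234), and the button at (551,222). The side view agrees.

```bash
python3 - <<'E'
from h import *
np.set_printoptions(precision=1,suppress=True)
T=get_image("top");S=get_image("side")
t=lambda a:np.array(a)/2.75+[180,140]
s=lambda a:np.array(a)/3+[200,130]
st=t([[91,194],[218,194],[344,194]]);gr=t([[65,243],[186,240],[308,234]])
ss=s([[148,147],[225,212],[308,285]]);sg=s([[97,152],[169,212],[250,277]])
for n,a,b,z in(("stem",st,ss,118),("grip",gr,sg,120)):
    print(n,atz(T,a,z),atz(S,b,z))
print("btn",atz(T,t([[553,222]]),182),atz(S,s([[421,385]]),182))
for th,z in(("lever_1_grip",118),("start_top",182),("stem_1",118),("valve_1",100)):
  for n,I in(("top",T),("side",S)):
    for r in trace(th,n)[:5]:
        ys,xs=np.nonzero(r["region"]);print(th,n,round(r["confidence"],2),len(xs),atz(I,[[xs.mean(),ys.mean()]],z)[0])
print("cap",atz(T,[[304.1,171.7]],115),atz(S,[[328,206.2]],115))
E
```

```text
stem [[ 564.2  173.5  118. ]
 [ 563.9   34.9  118. ]
 [ 563.5 -102.2  118. ]] [[ 556.2  164.9  118. ]
 [ 558.7   26.8  118. ]
 [ 558.4 -113.2  118. ]]
grip [[510.2 200.3 120. ]
 [513.2  69.2 120. ]
 [519.4 -62.7 120. ]] [[505.3 196.5 120. ]
 [510.2  67.1 120. ]
 [517.5 -64.7 120. ]]
btn [[ 522.8 -313.5  182. ]] [[ 522.5 -315.8  182. ]]
lever_1_grip top 0.7 176 [524.8 194.7 118. ]
lever_1_grip side 0.58 81 [515.8 193.2 118. ]
start_top top 0.55 131 [ 520.5 -312.5  182. ]
stem_1 top 0.69 8281 [ 552.8 -156.1  118. ]
stem_1 top 0.59 201 [527.5 194.1 118. ]
stem_1 side 0.71 7871 [ 541.7 -194.7  118. ]
valve_1 top 0.69 162 [541.3 -77.2 100. ]
valve_1 top 0.5 141 [ 531.1 -330.9  100. ]
valve_1 top 0.45 172 [529.6  64.4 100. ]
valve_1 top 0.44 130 [525.9 198.2 100. ]
valve_1 side 0.29 548 [591.6 394.3 100. ]
cap [[ 683.8 -100.7  115. ]] [[ 677.7 -107.5  115. ]]
```

Request:
send_rows([
  [[-0.76, -0.38, 0], -0.133, 0],
  [[-0.76, -0.38, 0], -0.133, 0],
  [[-0.76, -0.38, 0], -0.133, 0],
  [[-0.76, -0.38, 0], -0.133, 0],
  [[-0.76, -0.38, 0], -0.133, 0],
  [[-0.76, -0.38, 0], -0.133, 0],
  [[-0.76, -0.38, 0], -0.133, 0],
  [[-0.76, -0.38, 0], -0.133, 0],
])

```text
t: 2.2
eef_pos: [387.9, 408.1, 245.3]
eef_rot: [[-1.0, -0.001, -0.0], [-0.001, 1.0, 0.0], [0.0, 0.0, -1.0]]
force: [-0.5, 0.4, -0.5]
finger_gap: -0.006
grasp_force: 0.0
```

Request:
send_rows([
  [[-0.556, -0.664, 0], 0, 0],
  [[-0.556, -0.664, 0], 0, 0],
  [[-0.556, -0.664, 0], 0, 0],
  [[-0.556, -0.664, 0], 0, 0],
  [[-0.556, -0.664, 0], 0, 0],
  [[-0.556, -0.664, 0], 0, 0],
  [[-0.556, -0.664, 0.2], 0, 0],
  [[-0.556, -0.664, 0.2], 0, 0],
])

```text
t: 3.0
eef_pos: [521.9, 242.1, 190.1]
eef_rot: [[-1.0, -0.002, -0.014], [-0.002, 1.0, -0.003], [0.014, -0.003, -1.0]]
force: [-1.9, -0.2, -0.8]
finger_gap: 0.003
grasp_force: 0.0
```

```bash
python3 - <<'E'
from h import *
im=get_image("wrist");I=im["color"][:,:,::-1].copy()
P=np.array([[564,174,115],[510,199,120],[564,35,115],[512,67,120],[527,242,102],[502,174,115]])
for p in proj(im,P): 
    if abs(p).max()<2000: cv2.drawMarker(I,tuple(int(v) for v in p),(0,0,255),0,12)
cv2.imwrite("pics/w1.png",cv2.resize(I,(784,588)))
print(proj(im,P),get_obs()["eef_pos"])
E
```

```text
[[175.48946806 285.41772952]
 [210.80332975 201.63133968]
 [-60.66422757 286.2894571 ]
 [-31.02131511 204.3951025 ]
 [288.01665346 220.85364875]
 [167.31102111 185.44297531]] [523.52444447 242.53852441 192.63163089]
```

View pics/w1.png

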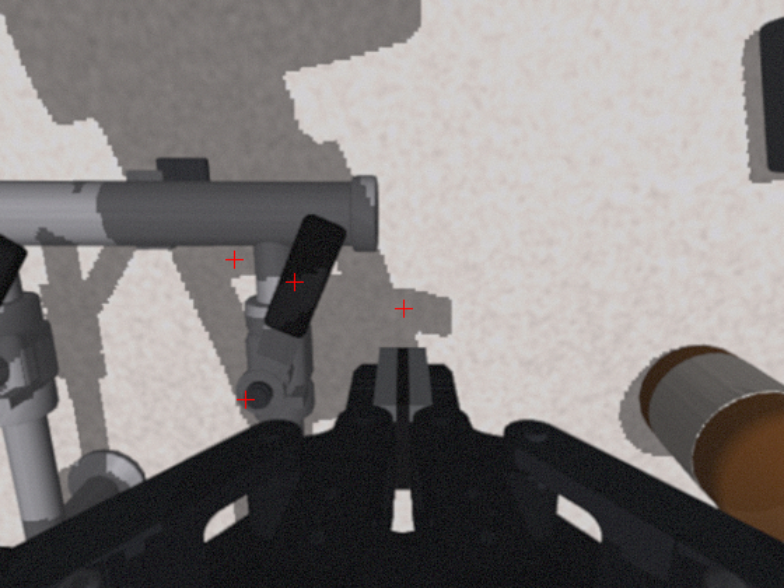

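Request:
send_rows([
  [[0, 0, 0.2], 0, 0],
  [[0, 0, 0.316], 0, 0],
  [[0, 0, 0.316], 0, 0],
  [[0.04, -0.05, 0.316], 0, 0],
  [[0.08, -0.1, 0.316], 0, 0],
  [[0.09, -0.14, 0.316], 0, 0],
  [[0.09, -0.16, 0.316], 0, 0],
  [[0.09, -0.16, 0.316], 0, 0],
])

```text
t: 3.85
eef_pos: [505.8, 201.5, 117.9]
eef_rot: [[-1.0, 0.0, 0.002], [0.0, 1.0, 0.0], [-0.002, 0.0, -1.0]]
force: [-2.6, 1.6, 0.9]
finger_gap: -0.003
grasp_force: 0.9
```

Request:
send_rows([
  [[0, -0.008, 0], 0, 0],
  [[0, -0.016, 0], 0, 0],
  [[0, -0.016, 0], 0, 0],
  [[0, -0.016, 0], 0, 0],
])

```text
t: 4.25
eef_pos: [505.9, 199.5, 117.2]
eef_rot: [[-1.0, 0.001, 0.002], [0.001, 1.0, 0.004], [-0.002, 0.004, -1.0]]
force: [-2.3, 9.3, 4.7]
finger_gap: -0.003
grasp_force: 4.9
```

```bash
python3 - <<'E'
from h import *
im=get_image("wrist");I=im["color"][:,:,::-1].copy()
cv2.imwrite("pics/w2.png",cv2.resize(I,(784,588)))
o=get_obs();print(o["eef_pos"],o["force"])
E
```

```text
[505.86336341 199.50780244 117.16629247] [-1.4074102  10.64202253  6.10314856]
```

View pics/w2.png

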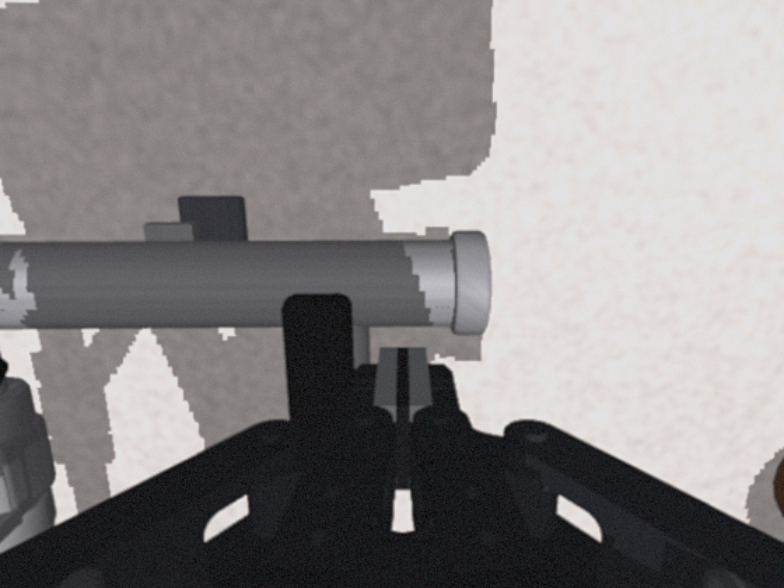

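Request:
send_rows([
  [[0, -0.01, 0], 0, 0],
  [[0, -0.01, 0], 0, 0],
  [[0, 0.08, 0], 0, 0],
  [[0, 0.08, 0], 0, 0],
  [[0, 0.08, -0.2], 0, 0],
  [[0, 0.08, -0.2], 0, 0],
  [[-0.13, -0.1, -0.2], 0, 0],
  [[-0.13, -0.352, -0.2], 0, 0],
])

```text
t: 5.1
eef_pos: [540.9, 126.2, 167.1]
eef_rot: [[-1.0, -0.004, 0.007], [-0.004, 1.0, -0.001], [-0.007, -0.001, -1.0]]
force: [1.1, -0.3, 0.1]
finger_gap: -0.003
grasp_force: 0.0
```

Request:
send_rows([
  [[0, 0, 0], 0, 0],
  [[0, 0, 0], 0, 0],
])

```text
t: 5.3
eef_pos: [536.7, 125.0, 166.0]
eef_rot: [[-1.0, 0.003, -0.001], [0.003, 1.0, -0.0], [0.001, -0.0, -1.0]]
force: [-0.1, 0.5, 0.8]
finger_gap: -0.0
grasp_force: 0.0
```

Request:
send_rows([
  [[0, -0.06, 0.1], 0, 0],
  [[0, -0.06, 0.2], 0, 0],
  [[0, -0.06, 0.2], 0, 0],
  [[0.04, -0.12, 0.2], 0, 0],
  [[0.08, -0.18, 0.2], 0, 0],
  [[0.12, -0.23, 0.2], 0, 0],
  [[0.128, -0.25, 0.2], 0, 0],
  [[0.128, -0.25, 0.2], 0, 0],
])

```text
t: 6.1
eef_pos: [505.0, 64.2, 117.1]
eef_rot: [[-1.0, -0.0, 0.001], [-0.0, 1.0, -0.0], [-0.001, -0.0, -1.0]]
force: [0.3, 0.5, 0.5]
finger_gap: 0.0
grasp_force: 0.1
```

Request:
send_rows([
  [[0, -0.01, 0], 0, 0],
  [[0, -0.02, 0], 0, 0],
  [[0, -0.02, 0], 0, 0],
])

```text
t: 6.4
eef_pos: [504.5, 59.8, 116.4]
eef_rot: [[-1.0, -0.0, -0.001], [-0.0, 1.0, 0.001], [0.001, 0.001, -1.0]]
force: [-0.8, 4.2, 2.8]
finger_gap: -0.002
grasp_force: 2.0
```

Request:
send_rows([
  [[0, -0.01, 0], 0, 0],
  [[0, -0.016, 0], 0, 0],
  [[0, -0.016, 0], 0, 0],
])

```text
t: 6.7
eef_pos: [504.4, 59.2, 116.5]
eef_rot: [[-1.0, 0.003, -0.0], [0.003, 1.0, 0.007], [0.0, 0.007, -1.0]]
force: [0.4, 18.5, 3.6]
finger_gap: 0.0
grasp_force: 9.2
```

Request:
send_rows([
  [[0, 0.1, 0], 0, 0],
  [[0, 0.1, 0], 0, 0],
  [[0, 0.1, -0.2], 0, 0],
  [[0, 0.1, -0.2], 0, 0],
  [[0.08, -0.1, -0.2], 0, 0],
  [[0.08, -0.3, -0.2], 0, 0],
  [[0.08, -0.5, -0.2], 0, 0],
  [[0.08, -0.62, -0.2], 0, 0],
])

```text
t: 7.5
eef_pos: [484.7, -103.5, 166.3]
eef_rot: [[-1.0, 0.001, 0.001], [0.001, 1.0, -0.002], [-0.001, -0.002, -1.0]]
force: [1.7, 0.4, -0.5]
finger_gap: 0.002
grasp_force: 0.0
```

Request:
send_rows([
  [[0, 0, 0], 0, 0],
  [[0, 0, 0], 0, 0],
])

```text
t: 7.7
eef_pos: [484.3, -101.0, 166.0]
eef_rot: [[-1.0, 0.002, -0.001], [0.002, 1.0, -0.0], [0.001, -0.0, -1.0]]
force: [-0.5, 1.5, 0.1]
finger_gap: 0.002
grasp_force: 0.0
```

Request:
send_rows([
  [[0, 0, 0.1], 0, 0],
  [[0, 0, 0.2], 0, 0],
  [[0, 0, 0.2], 0, 0],
  [[-0.05, 0.08, 0.2], 0, 0],
  [[-0.1, 0.15, 0.2], 0, 0],
  [[-0.15, 0.21, 0.2], 0, 0],
  [[-0.2, 0.236, 0.2], 0, 0],
  [[-0.22, 0.236, 0.2], 0, 0],
])

```text
t: 8.5
eef_pos: [539.4, -38.7, 116.7]
eef_rot: [[-1.0, -0.002, -0.002], [-0.002, 1.0, 0.001], [0.002, 0.001, -1.0]]
force: [-4.3, 0.9, 1.7]
finger_gap: 0.001
grasp_force: 1.7
```

Request:
send_rows([
  [[0, 0, 0], 0, 0],
  [[-0.01, 0, 0], 0, 0],
  [[-0.01, 0, 0], 0, 0],
])

```text
t: 8.8
eef_pos: [541.6, -40.6, 116.3]
eef_rot: [[-1.0, 0.001, -0.001], [0.001, 1.0, 0.001], [0.001, 0.001, -1.0]]
force: [-1.7, 1.6, 1.1]
finger_gap: -0.0
grasp_force: 1.4
```

Request:
send_rows([
  [[-0.01, 0, 0], 0, 0],
  [[-0.02, 0, 0], 0, 0],
  [[-0.02, 0, 0], 0, 0],
])

```text
t: 9.1
eef_pos: [545.1, -40.5, 116.1]
eef_rot: [[-1.0, -0.0, -0.006], [-0.0, 1.0, 0.001], [0.006, 0.001, -1.0]]
force: [-6.5, 1.7, 4.7]
finger_gap: -0.003
grasp_force: 3.6
```

Request:
send_rows([
  [[-0.01, 0, 0], 0, 0],
  [[-0.01, 0, 0], 0, 0],
])

```text
t: 9.3
eef_pos: [545.2, -40.5, 116.0]
eef_rot: [[-1.0, -0.001, -0.011], [-0.001, 1.0, 0.001], [0.011, 0.001, -1.0]]
force: [-10.9, -0.4, 8.5]
finger_gap: -0.0
grasp_force: 5.8
```

Request:
send_rows([
  [[-0.01, 0, 0], 0, 0],
  [[-0.01, 0, 0], 0, 0],
  [[0.12, 0, 0], 0, 0],
  [[0.12, 0, 0], 0, 0],
  [[0.12, 0, -0.2], 0, 0],
  [[0.12, 0, -0.4], 0, 0],
  [[0.12, 0, -0.52], 0, 0],
  [[0.12, 0, -0.52], 0, 0],
])

```text
t: 10.1
eef_pos: [525.3, -42.5, 251.9]
eef_rot: [[-1.0, 0.0, 0.016], [0.0, 1.0, -0.005], [-0.016, -0.005, -1.0]]
force: [0.7, -1.1, 0.2]
finger_gap: -0.001
grasp_force: 0.0
```

Request:
send_rows([
  [[0, -0.9, 0], 0, 0],
  [[0, -0.9, 0], 0, 0],
  [[0, -0.9, 0], 0, 0],
  [[0, -0.9, 0], 0, 0],
  [[0, -0.9, 0], 0, 0],
  [[0, -0.9, 0], 0, 0],
  [[0, -0.9, 0], 0, 0],
])

```text
t: 10.8
eef_pos: [519.9, -266.3, 245.3]
eef_rot: [[-1.0, 0.002, -0.0], [0.002, 1.0, 0.001], [0.0, 0.001, -1.0]]
force: [-0.8, 0.7, 0.4]
finger_gap: -0.002
grasp_force: 0.0
```

```bash
python3 - <<'E'
from h import *
np.set_printoptions(precision=1,suppress=True)
o=get_obs();print(o["eef_pos"],o["t"])
im=get_image("top");c=im["color"][140:290,180:470,::-1];cv2.imwrite("pics/topd.png",cv2.resize(c,None,fx=2.75,fy=2.75,interpolation=cv2.INTER_CUBIC))
W=get_image("wrist");I=W["color"][:,:,::-1].copy()
for p in proj(W,[[522,-314,182]]): cv2.drawMarker(I,tuple(int(v) for v in p),(0,0,255),0,12);print(p)
for r in trace("start_top","wrist")[:2]:
    ys,xs=np.nonzero(r["region"]);print(r["confidence"],r["box"],atz(W,[[xs.mean(),ys.mean()]],182))
cv2.imwrite("pics/w3.png",cv2.resize(I,(784,588)))
E
```

```text
[ 519.9 -266.3  245.3] 10.8
[198.7 228.3]
0.62 [161.9, 192.8, 234.1, 259.1] [[ 520.3 -314.   182. ]]
0.59 [94.6, 88.1, 556.3, 381.6] [[ 509.7 -262.5  182. ]]
```

View pics/topd.png

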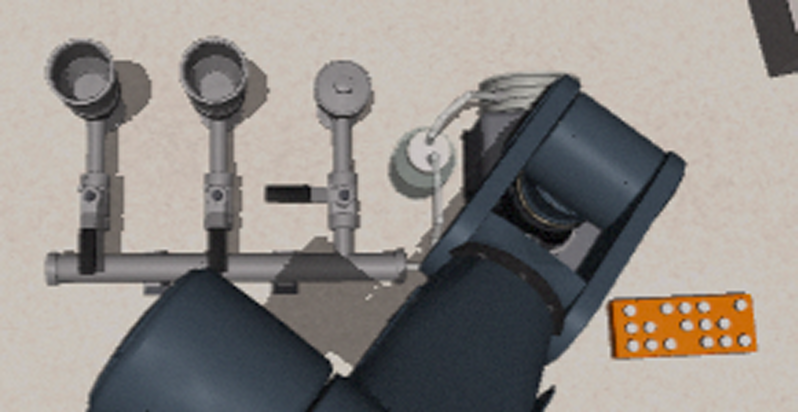

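View pics/w3.png

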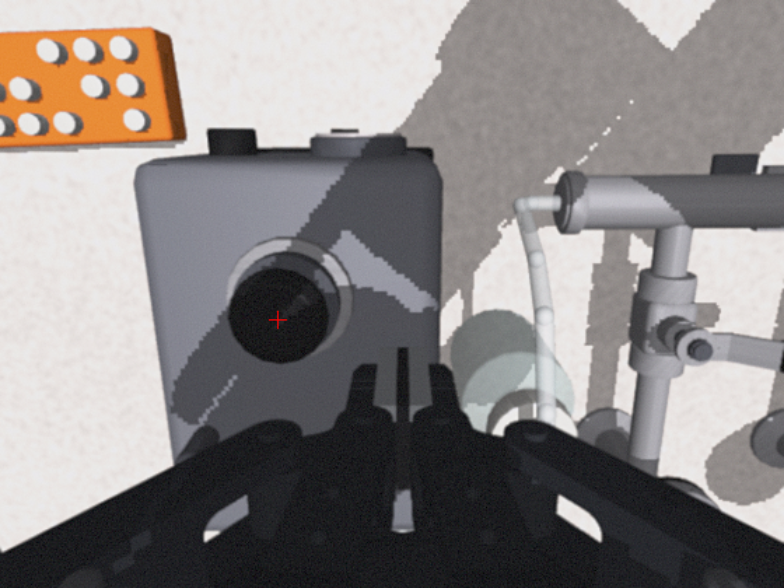

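The top view shows levers 1 and 2 in line with their pipes and lever 3 across its own, with the funnels and cap undisturbed. The wrist view confirms the button at (520, -314).

Request:
send_rows([
  [[0, -0.19, 0], 0, 0],
  [[0, -0.19, 0], 0, 0],
  [[0, -0.19, 0.1], 0, 0],
  [[0, -0.19, 0.18], 0, 0],
  [[0, -0.19, 0.21], 0, 0],
  [[0, -0.19, 0.23], 0, 0],
  [[0, -0.19, 0.24], 0, 0],
  [[0, -0.19, 0.24], 0, 0],
])

```text
t: 11.75
eef_pos: [519.8, -311.9, 187.1]
eef_rot: [[-1.0, -0.001, -0.0], [-0.001, 1.0, 0.001], [0.0, 0.001, -1.0]]
force: [-2.6, 3.9, 6.2]
finger_gap: -0.001
grasp_force: 2.7
```

Request:
send_rows([
  [[0, 0, 0.01], 0, 0],
  [[0, 0, 0.016], 0, 0],
  [[0, 0, 0.016], 0, 0],
])

```text
t: 12.05
eef_pos: [520.2, -312.4, 184.1]
eef_rot: [[-1.0, -0.0, 0.001], [-0.0, 1.0, 0.0], [-0.001, 0.0, -1.0]]
force: [-1.3, 3.7, 6.2]
finger_gap: -0.0
grasp_force: 3.2
```

Request:
send_rows([
  [[0, 0, 0.008], 0, 0],
  [[0, 0, 0.016], 0, 0],
  [[0, 0, 0.016], 0, 0],
  [[0, 0, 0.016], 0, 0],
])

```text
t: 12.45
eef_pos: [520.3, -312.5, 183.9]
eef_rot: [[-1.0, -0.001, 0.002], [-0.001, 1.0, -0.001], [-0.002, -0.001, -1.0]]
force: [-6.2, 6.5, 24.3]
finger_gap: -0.004
grasp_force: 12.5
```

On the stop: 24 N with no further travel. Now I release.

Request:
send_rows([
  [[0, 0, -0.05], 0, 0],
  [[0, 0, -0.15], 0, 0],
  [[0, 0, -0.3], 0, 0],
  [[0, 0, -0.4], 0, 0],
  [[0, 0, -0.4], 0, 0],
  [[0, 0, -0.4], 0, 0],
  [[0, 0, -0.4], 0, 0],
  [[0, 0, -0.4], 0, 0],
])

```text
t: 13.25
eef_pos: [519.3, -312.7, 276.8]
eef_rot: [[-1.0, -0.0, -0.002], [-0.0, 1.0, 0.002], [0.002, 0.002, -1.0]]
force: [0.4, 0.2, 0.0]
finger_gap: -0.001
grasp_force: 0.0
```

```bash
python3 - <<'E'
from plant import *
o=get_obs();print(o["eef_pos"],o["force"],o["t"]);print(close_job())
E
```

```text
[ 519.30335999 -312.66099032  276.77695866] [0.44097856 0.1784176  0.02322088] 13.25
the job is handed in; nothing more can be done
None
```

The job is handed in, with no verdict returned: valves 1 and 2 (funnels) are open and valve 3 (dust cap) is shut, each pushed to its stop; the start button was then pressed fully down and released, and the funnels and cap still stood in place in a picture taken just before the press.

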